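# Change the housing under the gauge bridges of a checking fixture

## Task

The housing in the checking fixture has been measured; change it for the next one, which stands alone on the granite. Lift both gauge bridges off and lay them side by side on the rubber mat, handles up, set the measured housing squarely in the middle of the wooden board, seat the next housing fully in the nest, and put each bridge back down in its own pair of saddles. Do not shift the micrometer or the plug gauge lying nearby.

Things in the scene. Friction and masses are not known exactly. Their poses are not given: they have to be found in the camera images.
- fixture: Fixed checking fixture, 164 (x) x 124 (y) mm; origin: centre of its underside, z up. In the middle the nest: housing long axis along y, underside at z = 18 mm, 2.5 mm play between stops 28 mm high. Steel saddles hold the bridges along x: wide pair (outer faces x +-78 mm) at y = +34 mm, narrow pair (+-62) at y = -34. Seats at z = 59 mm; walls round them lean outwards, 70 mm high; 2.4 mm play.
- bridge_long: Long gauge bridge, loose, 220 g: steel bar 136 (x) x 18 (y) x 12 mm with brass bushes; on its middle an upright black handle, 40 (x) x 14 (y) mm, 34 mm high (top at z = 46 mm). Origin: centre of the bar's underside, x along the bar. At the start it lies over the housing in the wide saddles (y = +34 mm of the fixture). Either way round will do.
- bridge_short: Short gauge bridge, loose: the same as the long one in all but its length, the bar being 104 mm (x). At the start it lies over the housing in the fixture's narrow saddles (y = -34 mm of the fixture). Either way round will do.
- housing_done: The measured housing: grey die-cast, 64 (x) x 88 (y) x 36 mm, 460 g, with upright sides, to be taken across 64 mm at mid-length; origin: centre of the underside. At the start it sits in the nest under both bridges and cannot be lifted while they are on. Either way round will do.
- housing_next: The next housing: the same kind of part (64 x 88 x 36 mm, origin centre of the underside), standing alone and upright on the granite.
- mat: Side area for the bridges: flat grey ribbed rubber mat, 150 (x) x 140 (y) x 4 mm, fixed; origin: centre of its underside, top at z = 4 mm. Both bridges find room side by side.
- board: Place for the measured housing: flat wooden board, 88 (x) x 112 (y) x 10 mm, fixed; origin: centre of its underside, top at z = 10 mm. The housing stands on it with its long side along the board's long side (y).
- micrometer: Outside micrometer lying on the granite near the table's front edge, 45 x 134 x 17 mm, origin centre of its underside. Not to be shifted.
- plug_gauge: Plug gauge (steel cylinder handle with red ring) lying between fixture and micrometer, 18 (x) x 105 (y) x 18 mm, origin centre of its underside. Not to be shifted.

How it is judged:
On the way, in this order (a step that is already met when the one before it is completed fails the run):
1. both bridges lie flat and released on the mat (x of bridge_long in the frame of mat between -0.062 and 0.062 m and y of bridge_long in the frame of mat between -0.06 and 0.06 m and z of bridge_long in the frame of mat between 0 and 0.008 m and angle between each of bridge_long, bridge_short's own z axis and vertical below 0.06 rad and linear speed of each of bridge_long, bridge_short below 0.02 m/s and angular speed of each of bridge_long, bridge_short below 0.2 rad/s and contact force between the fingers and bridge_long below 0.1 N and x of bridge_short in the frame of mat between -0.062 and 0.062 m and y of bridge_short in the frame of mat between -0.06 and 0.06 m and z of bridge_short in the frame of mat between 0 and 0.008 m and contact force between the fingers and bridge_short below 0.1 N), for 0.2 s.
2. the measured housing stands released on the wooden board, within 15 mm of its middle, while both bridges are still on the mat (all of step 1 and x of housing_done in the frame of board between -0.015 and 0.015 m and y of housing_done in the frame of board between -0.015 and 0.015 m and z of housing_done in the frame of board between 0.006 and 0.014 m and angle between housing_done's own z axis and vertical below 0.06 rad and angle between the x axis of housing_done and the x axis of board, either way round below 0.26 rad and linear speed of housing_done below 0.02 m/s and angular speed of housing_done below 0.2 rad/s and contact force between the fingers and housing_done below 0.1 N), for 0.2 s.
3. the next housing sits released and level in the nest (x of housing_next in the frame of fixture between -0.007 and 0.007 m and y of housing_next in the frame of fixture between -0.007 and 0.007 m and z of housing_next in the frame of fixture between 0.015 and 0.021 m and angle between housing_next's own z axis and vertical below 0.04 rad and angle between the x axis of housing_next and the x axis of fixture, either way round below 0.12 rad and linear speed of housing_next below 0.02 m/s and angular speed of housing_next below 0.2 rad/s and contact force between the fingers and housing_next below 0.1 N), for 0.2 s.
At the end, for the whole second after the job is handed in: Next housing level in the nest (within 7 mm), each bridge on its own saddle seats (3 mm in height, 8 mm along, 6 mm across, 0.1 rad), measured housing upright on the board within 15 mm of its middle in x and y, square to it within 0.26 rad; all released and at rest (all of step 3 and x of bridge_long in the frame of fixture between -0.008 and 0.008 m and y of bridge_long in the frame of fixture between 0.028 and 0.04 m and z of bridge_long in the frame of fixture between 0.056 and 0.062 m and angle between each of bridge_long, bridge_short's own z axis and vertical below 0.04 rad and angle between the x axis of each of bridge_long, bridge_short and the x axis of fixture, either way round below 0.1 rad and linear speed of each of bridge_long, bridge_short, housing_done below 0.02 m/s and angular speed of each of bridge_long, bridge_short, housing_done below 0.2 rad/s and contact force between the fingers and bridge_long below 0.1 N and x of bridge_short in the frame of fixture between -0.008 and 0.008 m and y of bridge_short in the frame of fixture between -0.04 and -0.028 m and z of bridge_short in the frame of fixture between 0.056 and 0.062 m and contact force between the fingers and bridge_short below 0.1 N and x of housing_done in the frame of board between -0.015 and 0.015 m and y of housing_done in the frame of board between -0.015 and 0.015 m and z of housing_done in the frame of board between 0.006 and 0.014 m and angle between housing_done's own z axis and vertical below 0.06 rad and angle between the x axis of housing_done and the x axis of board, either way round below 0.26 rad and contact force between the fingers and housing_done below 0.1 N); the robot touches nothing.
It fails at once if the micrometer or the plug gauge is shifted by more than 15 mm (distance of any of micrometer, plug_gauge from where it was at the start of the episode above 0.015 m).
It fails at once if a housing or bridge is tipped over (angle between any of housing_done, housing_next, bridge_long, bridge_short's own z axis and vertical above 0.8 rad).
It also fails if it takes over 128 s, if anything falls off the work surface, if the arm or the gripper's body presses on something with over 40 N, if the wrist force passes 120 N, or if a joint passes its speed limit or range.

## Robot

A 6-joint arm with a two-finger parallel gripper is mounted at the origin on a cart in front of the work surface, level with it; the furniture and walls round the work are solid. World frame = base frame: x ahead of the robot, y to its left, z up, the work surface at z = 0. Lengths are in m, angles in rad, forces in N, time in s.
With the tool pointing down it reaches from about 0.275 to 0.825 m from the base axis. Payload 4.9 kg.
Tool frame: the origin (TCP) lies midway between the tips of the shut fingers; the grasp point (between the pads) lies 19 mm behind it; z points along the fingers, y is the line along which they close (so a half turn about z gives the same grasp; the last joint's range is limited). The gripper opens to 85 mm and grips with 20 to 120 N. Pads are 22 mm wide; open, the fingers measure 114 mm over their backs; the gripper's body (76 mm by 85 mm) begins 54 mm behind the grasp point. The pads swing forward as they close: fully open they stand 13 mm farther back than shut.
Start: joints at [1.064, 0.326, -0.193, 1.052, 0, 1.437], TCP at [0.2, 0.512, 0.198] pointing down, gripper open.
Joint ranges: [-2.65, 2.65], [-0.97, 1.79], [-1.3, 1.35], [-1.93, 2.1], [-1.47, 1.37], [-3.14, 3.14]. Speed limits (rad/s): [2.57, 2.57, 3.14, 3.14, 3.14, 3.14].

## Interface

Orientations are given as a rotation vector (axis times angle).
In Python, from plant import bot, cams, models gives the robot as it stands.
- The arm moves only by the tool drive_tool, never from a script. Its argument "increments" is one flat list of numbers, 7 for each row, row after row: the shift along the tool's x, y, z in mm, then the turn, a rotation vector about the tool's x, y, z in degrees, then the closure, from -1 (fully open) to 1 (shut). In form: [x, y, z, ax, ay, az, jaw, x, y, z, ax, ay, az, jaw, ...]. A call has 1 to 10 rows; each row shifts and turns the commanded pose from where the row before left it, along the tool's axes as they then stand; what a row does not reach is not made up. A row lasts 1/12 s, in which the tool goes at most 41.7 mm and 7.16 degrees, less where a joint would pass 70% of its speed; a pose out of reach is approached as far as the arm can. A call with a gripper value outside its range is refused whole. The fingers move at their own pace and stop on an object; the grip force is fixed at half the most. Time passes only in rows, so rows that do not move let the fingers close. It gives the time, the measured TCP pose, the force, the opening and the grip force at its end, in the units of the state.
- bot.sense(): the state, without advancing time (a new reading comes with each control period).
- cams.capture(name): name is "scene" or "top" or "wrist"; returns the picture (420x560x3 uint8, red, green, blue); there is no depth.
- cams.camera_params(name): a dict with "mtx" (3x3 intrinsics, pixels), "world_to_cam" (4x4, takes a point from world to camera coordinates). Camera axes: x right, y up, looking along -z (the intrinsics and any distortion apply to the point x, -y, -z); pixel columns grow to the right and rows downward; lengths in m; the calibration is good to about 2 mm. The wrist camera is an equidistant fisheye: a pixel r from the principal point sees the ray r / f radians off the axis. A picture is of the moment at which its call begins: read the wrist's pose just before it. camera_params takes no time and is no camera call; for the wrist camera it gives the pose at the moment of the call.
- bot.finish_job(): hands the job in; it is judged then, once.
Trained networks look in the newest picture that a camera, given by its name, has taken for a name from the list of things; names that differ only in an ending like _2 or _b are one class to them, and where a whole thing is asked for, a point or a joint stands for the part that bears it (a point fixed in the world has none). Each returns a list of dicts, best first, with "confidence" (0 to 1); they miss things now and then, are a little off and sometimes report something else, mostly with a low value. They report only what shows in the picture. A call takes as long as a camera call.
- models.trace(camera, query): "mask" (420x560 bool, what is visible of it) and "rect" ([left, top, right, bottom] in pixels, round what is visible of it).
The state is a dict: "clock": time; "joints": joint angles; "dq": joint speeds; "effort": joint torques, N m; "ee_pos": TCP position; "ee_rot": TCP orientation; "contact_force": force on the tool from outside, world axes, zero at the start; "moment": the same for the moment, N m; "grip_width": finger opening in m; "gripper_force": force on a finger pad.
Only numpy, scipy, OpenCV 4.12 (cv2) and the standard library are available. Lean on these libraries where they do the work, as an engineer would, in place of code of your own. Each camera call takes 0.05 s, during which the arm holds its last target. There are 200 camera calls.

## Working session

There is one attempt and no reset: what is moved stays moved. The work goes in short steps, Python scripts to look and compute and a tool call to move; the robot and the scene stay as the last step left them, time stands still between calls to the robot, and variables do not carry over. Pictures are saved under pics/ and viewed, at most 15 in all, crops included, and the job is handed in when it is done.

Besides the shell and the picture viewer there is one more tool, called after "Call:" as name(argument=value, ...) on one line, values as JSON. drive_tool: Moves the arm, as the interface text tells. Its arguments: {"type":"object","properties":{"increments":{"type":"array"}},"required":["increments"]}

```bash
ls; mkdir -p pics
python3 - <<'E'
from plant import bot,cams,models
import cv2,numpy as np
s=bot.sense();print(s)
for n in ['top','scene']:
    im=cams.capture(n);cv2.imwrite(f'pics/{n}0.png',im[:,:,::-1])
    p=cams.camera_params(n);print(n,p)
    for q in ['fixture','bridge_long','bridge_short','housing_done','housing_next','mat','board','micrometer','plug_gauge']:
        for r in models.trace(n,q)[:3]: print(n,q,round(r['confidence'],2),r['rect'],r['mask'].sum())
E
```

```text
pics
{'clock': 0.0, 'joints': array([ 1.06383539e+00,  3.26935050e-01, -1.93603779e-01,  1.05205381e+00,
        1.48679605e-05,  1.43660342e+00]), 'dq': array([-1.26455167e-03,  2.10213852e-04,  4.10617517e-04,  1.24363551e-03,
       -1.13292830e-04, -6.05635414e-05]), 'effort': array([-1.04946830e-03, -4.43401909e+01,  2.62439167e+01,  1.56071334e-02,
       -1.50073693e-04, -3.16386934e-05]), 'ee_pos': array([0.19995842, 0.51164134, 0.19729919]), 'ee_rot': array([-5.82050639e-01, -3.08661132e+00,  2.67002893e-03]), 'contact_force': array([0.89224615, 0.26703242, 0.3675673 ]), 'moment': array([-0.02475981,  0.00606682,  0.04665477]), 'gripper_force': 0.0, 'grip_width': 0.0853208221779139}
top {'mtx': array([[543.81711202,   0.        , 277.41223149],
       [  0.        , 543.81711202, 207.57651016],
       [  0.        ,   0.        ,   1.        ]]), 'world_to_cam': array([[-0.00893621, -0.99985377,  0.01458029, -0.01450324],
       [ 0.98053424, -0.0059016 ,  0.19625947, -0.47476149],
       [-0.19614472,  0.01605029,  0.98044359, -1.34431001],
       [ 0.        ,  0.        ,
[... 825 characters left out ...]
, -0.56006267,  0.73839591, -1.05853644],
       [ 0.        ,  0.        ,  0.        ,  1.        ]])}
scene fixture 0.79 [282.3, 199.7, 362.4, 275.7] 2119
scene bridge_long 0.77 [291.1, 198.7, 336.7, 237.2] 612
scene bridge_long 0.52 [318.3, 218.9, 353.1, 252.7] 526
scene bridge_short 0.98 [320.0, 220.9, 348.9, 249.1] 438
scene housing_done 0.58 [303.9, 216.8, 336.6, 253.3] 513
scene housing_next 0.81 [382.4, 265.1, 423.6, 310.3] 1149
scene mat 0.74 [294.8, 292.5, 387.6, 377.4] 4301
scene board 0.58 [173.1, 160.8, 225.3, 193.0] 988
scene board 0.18 [269.4, 245.8, 299.6, 283.5] 266
scene micrometer 0.65 [254.2, 266.3, 292.8, 306.5] 431
scene plug_gauge 0.68 [267.4, 245.6, 296.7, 282.4] 264
```

```bash
cat > h.py <<'E'
from plant import bot,cams,models
import cv2,numpy as np
from scipy.spatial.transform import Rotation as R
def ray(cam,uv,p=None):
    p=p or cams.camera_params(cam);K=p['mtx'];T=p['world_to_cam']
    d=np.array([(uv[0]-K[0,2])/K[0,0],(uv[1]-K[1,2])/K[1,1]])
    if cam=='wrist':
        r=np.hypot(*d);v=np.array([d[0]*np.sinc(r/np.pi),d[1]*np.sinc(r/np.pi),np.cos(r)])
    else: v=np.array([d[0],d[1],1])
    v=np.array([v[0],-v[1],-v[2]]);Rm=T[:3,:3]
    return -Rm.T@T[:3,3],Rm.T@v
def at(cam,uv,z,p=None):
    o,d=ray(cam,uv,p);return (o+d*(z-o[2])/d[2])[:2]
def proj(cam,P,p=None):
    p=p or cams.camera_params(cam);K=p['mtx'];T=p['world_to_cam']
    c=np.atleast_2d(P)@T[:3,:3].T+T[:3,3];c=c*[1,-1,-1]
    if cam=='wrist':
        n=np.hypot(c[:,0],c[:,1]);th=np.arctan2(n,c[:,2]);q=c[:,:2]/np.maximum(n,1e-9)[:,None]*th[:,None]
    else: q=c[:,:2]/c[:,2:]
    return q*[K[0,0],K[1,1]]+K[:2,2]
def rect(cam,mask,z,p=None):
    p=p or cams.camera_params(cam)
    m=mask.astype(np.uint8);cs,_=cv2.findContours(m,0,cv2.CHAIN_APPROX_NONE);c=max(cs,key=cv2.contourArea)[:,0]
    w=np.array([at(cam,u,z,p) for u in c],np.float32)*1000
    (x,y),(a,b),g=cv2.minAreaRect(w)
    if a<b:a,b,g=b,a,g+90
    return np.round([x,y,a,b,(g+90)%180-90],1)
E
python3 - <<'E'
from h import *
im=cams.capture('top')
cv2.imwrite('pics/a.png',cv2.resize(im[140:280,130:430,::-1],None,fx=2.66,fy=2.66,interpolation=cv2.INTER_CUBIC))
for q,z in [('fixture',.06),('bridge_long',.065),('bridge_short',.065),('housing_next',.036),('mat',.004),('board',.01),('micrometer',.01),('plug_gauge',.01)]:
    for r in models.trace('top',q)[:1]: print(q,round(r['confidence'],2),rect('top',r['mask'],z))
im=cams.capture('scene')
cv2.imwrite('pics/b.png',cv2.resize(im[140:390,150:450,::-1],None,fx=2.4,fy=2.4,interpolation=cv2.INTER_CUBIC))
E
```

```text
fixture 0.66 [529.2 -99.2 172.9 122.3   6.9]
bridge_long 0.93 [531.6 -70.6 139.8  21.9   8.6]
bridge_short 0.58 [ 540.1 -138.4  106.    22.6    5.5]
housing_next 0.82 [ 591.7 -310.2   91.6   68.6  -84.5]
mat 0.87 [ 423.8 -312.1  149.7  139.1    4.7]
micrometer 0.74 [ 360.7 -137.3  131.4   40.7  -82. ]
plug_gauge 0.7 [ 413.3 -101.6  107.3   22.3   85.8]
```

View pics/a.png

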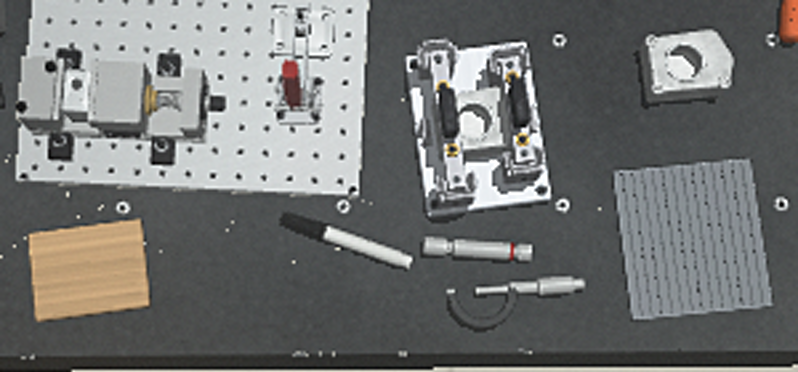

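View pics/b.png

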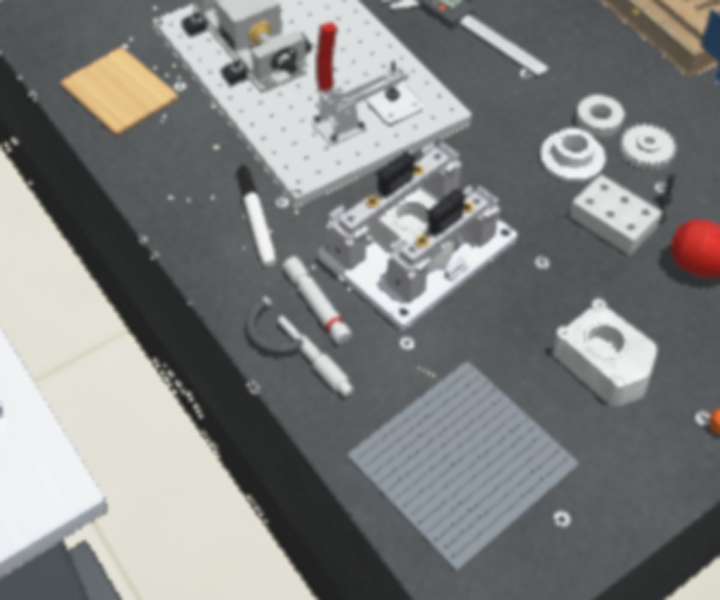

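```bash
cat >> h.py <<'E'
def yaw(): 
    y=R.from_rotvec(bot.sense()['ee_rot']).as_matrix()[:,1];return np.degrees(np.arctan2(y[1],y[0]))
def go(*goals):
    """each goal x,y,z mm, yaw of tool y (deg): prints turn vector (do it first), then tool-frame shift after the turn"""
    s=bot.sense();P=s['ee_pos']*1000;M=R.from_rotvec(s['ee_rot'])
    for x,y,z,g in goals:
        g=np.radians(g);ty=np.array([np.cos(g),np.sin(g),0]);tz=np.array([0,0,-1.]);tx=np.cross(ty,tz)
        T=R.from_matrix(np.c_[tx,ty,tz]);t=np.degrees((M.inv()*T).as_rotvec())
        d=T.inv().apply(np.array([x,y,z])-P)
        print('turn',np.round(t,1),'shift',np.round(d,1),'rows>=',round(np.linalg.norm(d)/41.7,1));P=np.array([x,y,z]);M=T
E
python3 - <<'E'
from h import *
cams.capture('top');cams.capture('scene')
for c in ['top','scene']:
  for q,z in [('board',.01),('mat',.004),('plug_gauge',.009),('housing_next',.036)]:
    for r in models.trace(c,q)[:1]: print(c,q,round(r['confidence'],2),rect(c,r['mask'],z))
print(yaw());go((380,150,270,97),(500,-100,270,97))
E
```

```text
top board 0.71 [394.3 277.6 114.6  92.8 -84.2]
top mat 0.83 [ 423.3 -314.2  151.2  140.7    4. ]
top plug_gauge 0.77 [414.9 -99.2  97.   16.4  86.9]
top housing_next 0.66 [ 591.  -309.5   88.5   66.8  -85.5]
scene board 0.65 [396.  278.4 117.2  89.1 -83.2]
scene mat 0.76 [ 424.5 -309.9  150.4  140.7    5.9]
scene plug_gauge 0.82 [415.2 -96.1 111.3  17.2  85.7]
scene housing_next 0.68 [ 586.6 -317.9   95.5   78.5  -85.1]
68.64007284579993
turn [  0.    0.  -28.4] shift [-134.2 -381.5  -71.9] rows>= 9.8
turn [0. 0. 0.] shift [ -88.6 -262.8    0. ] rows>= 6.7
```

Call:
drive_tool(increments=[0,0,-18,0,0,-7.1,-1,0,0,-18,0,0,-7.1,-1,0,0,-18,0,0,-7.1,-1,0,0,-18,0,0,-7.1,-1,-13,-38,0,0,0,0,-1,-13,-38,0,0,0,0,-1,-13,-38,0,0,0,0,-1,-13,-38,0,0,0,0,-1,-13,-38,0,0,0,0,-1,-13,-38,0,0,0,0,-1])

```text
clock: 2.83
ee_pos: [0.306, 0.2939, 0.2702]
ee_rot: [-0.194, 3.135, 0.0]
contact_force: [1.7, -0.8, 0.5]
grip_width: 0.0854
gripper_force: 0.0
```

Call:
drive_tool(increments=[-13,-38,0,0,0,0,-1,-13,-38,0,0,0,0,-1,-13,-38,0,0,0,0,-1,-13,-38,0,0,0,0,-1,-13,-38,0,0,0,0,-1,-13,-38,0,0,0,0,-1,-13,-38,0,0,0,0,-1,-13,-38,0,0,0,0,-1,-13,-38,0,0,0,0,-1,-13,-38,0,0,0,0,-1])

```text
clock: 3.67
ee_pos: [0.4818, -0.0678, 0.2703]
ee_rot: [-0.192, 3.135, -0.0]
contact_force: [0.8, 0.5, 0.3]
grip_width: 0.0852
gripper_force: 0.0
```

Run:
```python
from h import *
p=cams.camera_params('wrist');im=cams.capture('wrist');cv2.imwrite('pics/w1.png',im[:,:,::-1])
s=bot.sense();print(s['clock'],s['ee_pos'],yaw())
print(p['mtx'],p['world_to_cam'])
for q,z in [('fixture',.06),('bridge_long',.071),('bridge_short',.071),('housing_done',.054)]:
    for r in models.trace('wrist',q)[:2]: print(q,round(r['confidence'],2),rect('wrist',r['mask'],z,p))
```

```text
3.7167 [ 0.48527661 -0.07417316  0.26985688] 96.6931820115443
[[325.1922621    0.         279.23676953]
 [  0.         325.1922621  216.13643959]
 [  0.           0.           1.        ]] [[-0.1227813   0.99243294  0.00126775  0.12526605]
 [-0.95010394 -0.11717518 -0.28908904  0.50889719]
 [-0.28675294 -0.03669922  0.95730137 -0.31231122]
 [ 0.          0.          0.          1.        ]]
fixture 0.56 [534.5 -98.6 168.6 117.3   7.1]
bridge_long 0.86 [530.7 -66.7 136.   18.1   7.6]
bridge_short 0.81 [ 540.4 -135.9  103.8   25.3    7.1]
bridge_short 0.47 [530.  -97.6 165.1 114.2   6.5]
housing_done 0.96 [ 530.4 -101.6   67.1   51.4    7.3]
```

View pics/w1.png

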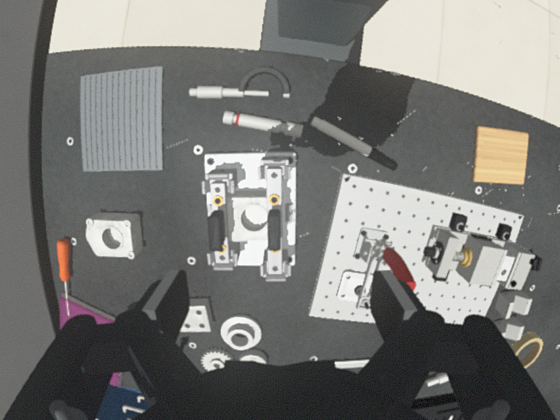

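Run:
```python
from h import *
go((531,-67,270,97.4),(531,-67,77,97.4))
```

```text
turn [ 0.  -0.1 -0.4] shift [-49.7  -8.1  -0.2] rows>= 1.2
turn [0. 0. 0.] shift [  0.   0. 193.] rows>= 4.6
```

Call:
drive_tool(increments=[-25,-4,0,0,0,-0.4,-0.2,-25,-4,20,0,0,0,-0.2,0,0,30,0,0,0,-0.2,0,0,30,0,0,0,-0.2,0,0,25,0,0,0,-0.2,0,0,0,0,0,0,-0.2,0,0,0,0,0,0,-0.2])

```text
clock: 4.5
ee_pos: [0.5304, -0.0655, 0.1647]
ee_rot: [0.207, -3.132, -0.002]
contact_force: [0.1, -0.1, 0.9]
grip_width: 0.051
gripper_force: 0.0
```

Run:
```python
from h import *
s=bot.sense();print(s['grip_width'],s['ee_pos'])
p=cams.camera_params('wrist');im=cams.capture('wrist');cv2.imwrite('pics/w2.png',im[:,:,::-1])
for q,z in [('bridge_long',.071),('bridge_short',.071),('housing_done',.054)]:
    for r in models.trace('wrist',q)[:2]: print(q,round(r['confidence'],2),rect('wrist',r['mask'],z,p))
go((531,-67,77,97.4))
```

```text
0.051031511892322634 [ 0.53039165 -0.06550032  0.1647291 ]
bridge_long 0.93 [531.9 -66.7 135.6  19.4   7.5]
bridge_short 0.78 [ 541.1 -137.2  103.    30.1    8.1]
housing_done 0.58 [ 533.1 -101.5   66.3   51.7    6.7]
turn [-0.1  0.2  0.1] shift [ 2.2  0.5 90.3] rows>= 2.2
```

View pics/w2.png

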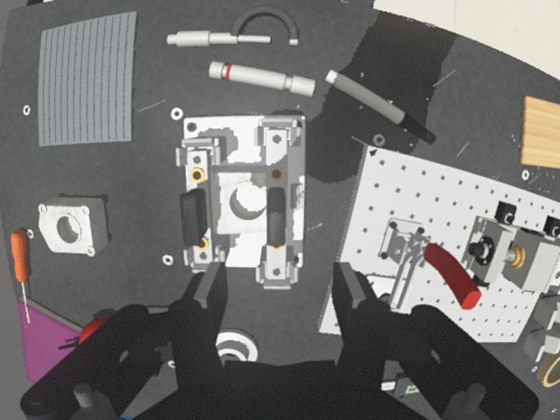

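Call:
drive_tool(increments=[1,0,30,0,0,0,-0.2,0,0,30,0,0,0,-0.2,0,0,20,0,0,0,-0.2,0,0,8,0,0,0,-0.2,0,0,0,0,0,0,1,0,0,0,0,0,0,1,0,0,0,0,0,0,1,0,0,0,0,0,0,1,0,0,0,0,0,0,1])

```text
clock: 5.45
ee_pos: [0.532, -0.0677, 0.0785]
ee_rot: [-0.204, 3.133, -0.001]
contact_force: [0.4, -0.8, -0.2]
grip_width: -0.0003
gripper_force: 0.0
```

Run:
```python
from h import *
s=bot.sense();print(s)
```

```text
{'clock': 5.45, 'joints': array([-2.64306235e-01,  4.11066538e-01, -4.00392479e-01,  7.56821823e-01,
       -3.73791735e-05, -3.94197097e-01]), 'dq': array([-0.00050171,  0.00363578, -0.00836122, -0.00323112,  0.00014287,
       -0.00064524]), 'effort': array([-5.72900593e-03, -4.49125385e+01,  2.24766630e+01, -9.74238035e-03,
       -2.00962568e-04,  5.43197768e-05]), 'ee_pos': array([ 0.5319994 , -0.06774443,  0.07845566]), 'ee_rot': array([-2.03734894e-01,  3.13260594e+00, -1.33215566e-03]), 'contact_force': array([ 0.36342982, -0.81796819, -0.20924317]), 'moment': array([ 0.0008507 , -0.01388477, -0.02612426]), 'gripper_force': 0.0, 'grip_width': -0.0003283697390717311}
```

Run:
```python
from h import *
im=cams.capture('scene');w=cams.capture('wrist')
a=cv2.resize(im[170:290,250:410,::-1],(560,420),interpolation=cv2.INTER_CUBIC)
cv2.imwrite('pics/c3.png',cv2.resize(np.hstack([a,w[:,:,::-1]]),(800,300)))
print(proj('scene',np.array([[.532,-.068,.0785]])),proj('wrist',np.array([[.532,-.068,.0785]])))
```

```text
[[314.5161823  215.60230783]] [[277.04537637 249.84437425]]
```

View pics/c3.png

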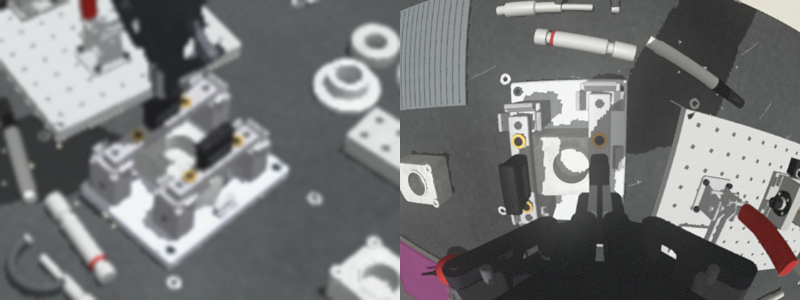

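Run:
```python
from h import *
im=cams.capture('scene');w=cams.capture('wrist')
a=cv2.resize(im[120:260,260:400,::-1],(560,560),interpolation=cv2.INTER_CUBIC)
b=cv2.resize(w[180:340,200:360,::-1],(560,560),interpolation=cv2.INTER_CUBIC)
cv2.imwrite('pics/c4.png',cv2.resize(np.hstack([a,b]),(800,400)))
```

```text
(no output)
```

View pics/c4.png

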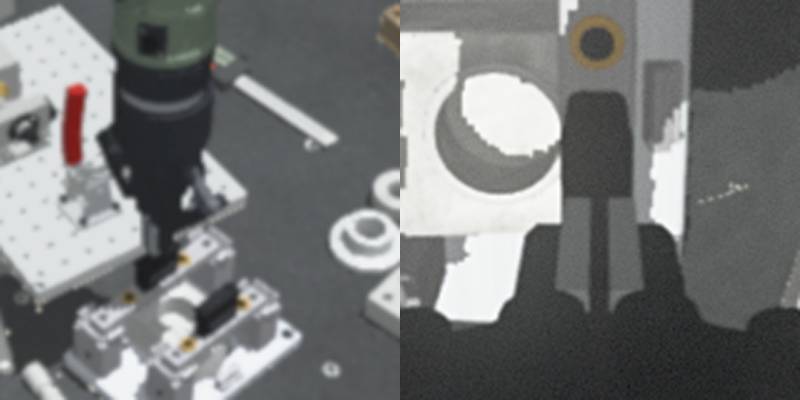

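Run:
```python
from h import *
s=bot.sense();print(s['ee_pos'],s['grip_width'],s['clock'],s['joints'])
for x in (.512,.532,.552):
  for z in (.071,.0785,.105,.13): print(x,z,proj('wrist',[[x,-.067,z]]).round(0),proj('scene',[[x,-.067,z]]).round(0))
p=cams.camera_params('wrist')['world_to_cam'];print(-p[:3,:3].T@p[:3,3])
for r in models.trace('wrist','bridge_long')[:2]: print(r['confidence'],rect('wrist',r['mask'],.071))
for r in models.trace('scene','bridge_long')[:2]: print(r['confidence'],r['rect'])
```

```text
[ 0.53115631 -0.06750152  0.07750951] -0.00039214201258962016 5.65 [-2.64311836e-01  4.12096732e-01 -4.01621691e-01  7.56359888e-01
  1.36814760e-05 -3.94190159e-01]
0.512 0.071 [[283. 215.]] [[307. 221.]]
0.512 0.0785 [[283. 218.]] [[307. 219.]]
0.512 0.105 [[284. 234.]] [[308. 212.]]
0.512 0.13 [[285. 255.]] [[308. 204.]]
0.532 0.071 [[279. 246.]] [[314. 217.]]
0.532 0.0785 [[279. 251.]] [[314. 215.]]
0.532 0.105 [[278. 271.]] [[315. 208.]]
0.532 0.13 [[278. 296.]] [[315. 200.]]
0.552 0.071 [[274. 275.]] [[321. 214.]]
0.552 0.0785 [[274. 281.]] [[321. 212.]]
0.552 0.105 [[274. 304.]] [[321. 204.]]
0.552 0.13 [[273. 332.]] [[322. 197.]]
[ 0.45875245 -0.07639125  0.25314481]
0.65 [503.6 -70.6  78.2  19.    7.3]
0.95 [291.7, 200.0, 337.5, 236.2]
0.53 [295.4, 289.5, 390.7, 377.6]
```

Call:
drive_tool(increments=[0,0,1.5,0,0,0,1,0,0,1.5,0,0,0,1,0,0,0,0,0,0,1])

```text
clock: 6.0
ee_pos: [0.5306, -0.0674, 0.0737]
ee_rot: [0.204, -3.134, -0.0]
contact_force: [-0.1, -0.6, 0.1]
grip_width: 0.0003
gripper_force: 0.0
```

Call:
drive_tool(increments=[0,0,1.5,0,0,0,1,0,0,1.5,0,0,0,1,0,0,0,0,0,0,1])

```text
clock: 6.25
ee_pos: [0.531, -0.0675, 0.0718]
ee_rot: [-0.204, 3.135, -0.0]
contact_force: [-2.4, 0.2, 8.2]
grip_width: 0.0002
gripper_force: 3.9
```

Call:
drive_tool(increments=[0,0,1.5,0,0,0,1,0,0,1.5,0,0,0,1,0,0,0,0,0,0,1])

```text
clock: 6.5
ee_pos: [0.5311, -0.0678, 0.0717]
ee_rot: [-0.204, 3.133, -0.002]
contact_force: [-9.7, 1.8, 30.9]
grip_width: -0.0003
gripper_force: 15.5
```

Run:
```python
from h import *
s=bot.sense();print(s['ee_pos'],s['contact_force'])
im=cams.capture('scene');w=cams.capture('wrist')
a=cv2.resize(im[150:250,270:370,::-1],(560,560),interpolation=cv2.INTER_CUBIC)
b=cv2.resize(w[200:300,230:330,::-1],(560,560),interpolation=cv2.INTER_CUBIC)
cv2.imwrite('pics/c5.png',cv2.resize(np.hstack([a,b]),(800,400)))
```

```text
[ 0.53112335 -0.06778163  0.07169668] [-9.71308888  1.80805267 30.85804671]
```

View pics/c5.png

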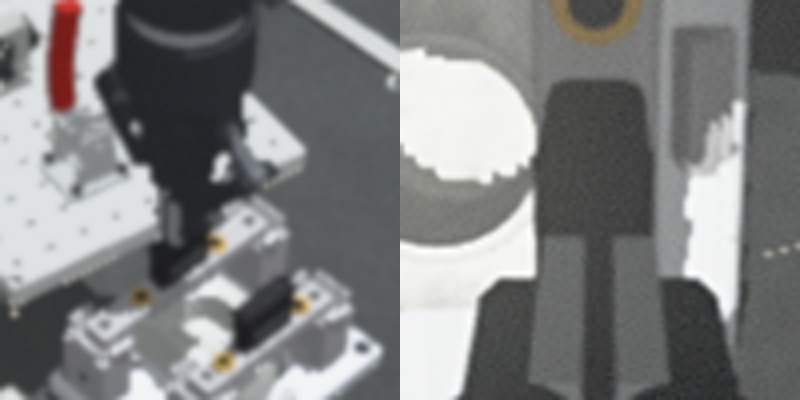

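Call:
drive_tool(increments=[0,0,-12,0,0,0,1,0,0,0,0,0,0,-0.2,0,0,0,0,0,0,-0.2,0,0,0,0,0,0,-0.2,0,0,0,0,0,0,-0.2])

```text
clock: 7.02
ee_pos: [0.5304, -0.0673, 0.0793]
ee_rot: [0.204, -3.134, -0.001]
contact_force: [-0.7, -0.3, -0.1]
grip_width: 0.048
gripper_force: 0.0
```

Run:
```python
from h import *
s=bot.sense();print(s['contact_force'],s['grip_width'],s['ee_pos'])
go((531.5,-67.2,45,97.4))
```

```text
[-0.68883899 -0.315955   -0.10875768] 0.04800522533457555 [ 0.53036536 -0.06730739  0.07928131]
turn [ 0.  -0.1  0. ] shift [-1.1 -0.  34.3] rows>= 0.8
```

Call:
drive_tool(increments=[0,0,10,0,0,0,-0.2,0,0,10,0,0,0,-0.2,0,0,10,0,0,0,-0.2,0,0,4,0,0,0,-0.2,0,0,0,0,0,0,1,0,0,0,0,0,0,1,0,0,0,0,0,0,1,0,0,0,0,0,0,1])

```text
clock: 7.68
ee_pos: [0.5311, -0.0675, 0.0463]
ee_rot: [-0.204, 3.135, -0.0]
contact_force: [0.8, -0.2, -2.6]
grip_width: 0.0131
gripper_force: 60.3
```

Call:
drive_tool(increments=[0,0,-5,0,0,0,1,0,0,-20,0,0,0,1,0,0,-30,0,0,0,1,0,0,-30,0,0,2.4,1])

```text
clock: 8.02
ee_pos: [0.5296, -0.0671, 0.1316]
ee_rot: [0.137, -3.136, -0.001]
contact_force: [0.7, -0.1, -2.5]
grip_width: 0.013
gripper_force: 60.2
```

Run:
```python
from h import *
s=bot.sense();print(s['contact_force'],s['grip_width'],s['ee_pos'])
go((426.6,-341.9,132,95),(426.6,-341.9,-8,95))
```

```text
[ 0.66036089 -0.08767963 -2.52122105] 0.01295141588937448 [ 0.52964402 -0.06711155  0.13158809]
turn [ 0.1 -0.1 -0. ] shift [ 126.6 -264.8   -0.4] rows>= 7.0
turn [0. 0. 0.] shift [  0.   0. 140.] rows>= 3.4
```

Call:
drive_tool(increments=[8,-17,0,0,0,0,1,16,-34,0,0,0,0,1,17,-35,0,0,0,0,1,17,-35,0,0,0,0,1,17,-35,0,0,0,0,1,17,-35,0,0,0,0,1,17,-35,0,0,0,0,1,11,-22,20,0,0,0,1,6.6,-12,30,0,0,0,1,0,-4.8,30,0,0,0,1])

```text
clock: 8.85
ee_pos: [0.4275, -0.3461, 0.0516]
ee_rot: [-0.132, 3.137, -0.006]
contact_force: [0.1, 0.8, -2.3]
grip_width: 0.013
gripper_force: 60.4
```

Run:
```python
from h import *
p=cams.camera_params('wrist');im=cams.capture('wrist')
for q,z in [('mat',.004),('housing_next',.036)]:
    for r in models.trace('wrist',q)[:2]: print(q,round(r['confidence'],2),rect('wrist',r['mask'],z,p))
go((426.6,-341.9,-8,95))
```

```text
mat 0.6 [ 425.1 -310.5  149.2  140.8    4.9]
turn [ 0.3 -0.2 -0. ] shift [-0.5 -1.2 57.5] rows>= 1.4
```

Mat confirmed at (425,-311). Lower slowly, release, and back up.

Call:
drive_tool(increments=[0,0,20,0,0,0,1,0,0,15,0,0,0,1,0,0,10,0,0,0,1,0,0,5,0,0,0,1,0,0,3,0,0,0,1,0,0,2,0,0,0,1,0,0,1,0,0,0,1,0,0,1,0,0,0,1])

```text
clock: 9.67
ee_pos: [0.4286, -0.3427, -0.0052]
ee_rot: [-0.138, 3.138, -0.001]
contact_force: [-0.1, -0.5, -2.8]
grip_width: 0.0127
gripper_force: 60.4
```

Run:
```python
from h import *
s=bot.sense();print(s['contact_force'],s['ee_pos'])
cams.capture('wrist');s=bot.sense();print(s['contact_force'],s['ee_pos'])
```

```text
[-0.06017574 -0.49486778 -2.76542416] [ 0.4285543  -0.34271279 -0.00521318]
[ 0.57979075  0.35655869 -2.10345348] [ 0.42837766 -0.34261693 -0.00548276]
```

Call:
drive_tool(increments=[0,0,1,0,0,0,1,0,0,1,0,0,0,1,0,0,1,0,0,0,1,0,0,0,0,0,0,1])

```text
clock: 10.05
ee_pos: [0.4282, -0.3426, -0.0087]
ee_rot: [-0.138, 3.138, -0.001]
contact_force: [-0.5, 0.5, 0.4]
grip_width: 0.0128
gripper_force: 60.5
```

Call:
drive_tool(increments=[0,0,0,0,0,0,-0.2,0,0,0,0,0,0,-0.2,0,0,0,0,0,0,-0.2,0,0,-10,0,0,0,-0.2,0,0,-30,0,0,0,-0.2,0,0,-35,0,0,0,-0.2,0,0,-35,0,0,-2.4,-0.2])

```text
clock: 10.63
ee_pos: [0.4275, -0.3418, 0.1026]
ee_rot: [0.205, -3.134, -0.002]
contact_force: [0.6, -1.6, 0.9]
grip_width: 0.0514
gripper_force: 0.0
```

Run:
```python
from h import *
p=cams.camera_params('wrist');im=cams.capture('wrist')
for q,z in [('bridge_long',.016),('bridge_short',.071),('mat',.004)]:
    for r in models.trace('wrist',q)[:2]: print(q,round(r['confidence'],2),rect('wrist',r['mask'],z,p))
print(bot.sense()['grip_width'])
go((540,-135,103,97.4),(540,-135,46,97.4))
```

```text
bridge_long 0.87 [ 429.  -341.3  134.9   18.7    5.5]
bridge_long 0.42 [ 576.2 -311.8   87.6   41.   -84.4]
bridge_short 0.76 [ 502.4 -143.5   39.5   25.1    8.8]
mat 0.79 [ 425.7 -310.1  151.1  140.8    5.7]
0.05133571831446879
turn [-0.2  0.1  0. ] shift [-137.   192.2   -0. ] rows>= 5.7
turn [0. 0. 0.] shift [ 0.  0. 57.] rows>= 1.4
```

Call:
drive_tool(increments=[-14,19,0,0,0,0,-0.2,-23,33,0,0,0,0,-0.2,-24,33,0,0,0,0,-0.2,-24,33,0,0,0,0,-0.2,-24,33,0,0,0,0,-0.2,-18,26,0,0,0,0,-0.2,-10,15,0,0,0,0,-0.2,0,0,0,0,0,0,-0.2,0,0,0,0,0,0,-0.2])

```text
clock: 11.58
ee_pos: [0.5382, -0.133, 0.0998]
ee_rot: [0.207, -3.132, -0.001]
contact_force: [-0.3, -0.7, -0.5]
grip_width: 0.0513
gripper_force: 0.0
```

Run:
```python
from h import *
p=cams.camera_params('wrist');im=cams.capture('wrist');cv2.imwrite('pics/w6.png',im[:,:,::-1])
for q,z in [('bridge_short',.071),('housing_done',.054),('fixture',.01)]:
    for r in models.trace('wrist',q)[:1]: print(q,round(r['confidence'],2),rect('wrist',r['mask'],z,p))
print(bot.sense()['ee_pos'],proj('wrist',[[.540,-.135,.105],[.54,-.135,.071]],p))
go((540,-135,46,97.4))
```

```text
bridge_short 0.64 [ 541.2 -134.2  104.7   18.6    7.4]
housing_done 0.83 [531.1 -91.8  66.9  66.  -82.6]
fixture 0.68 [545.8 -91.6 184.6 140.7   7.1]
[ 0.53822413 -0.13528569  0.10065878] [[274.02607826 254.71108156]
 [274.68176304 234.50628706]]
turn [ 0.  -0.1 -0.1] shift [-1.8  0.1 54.7] rows>= 1.3
```

View pics/w6.png

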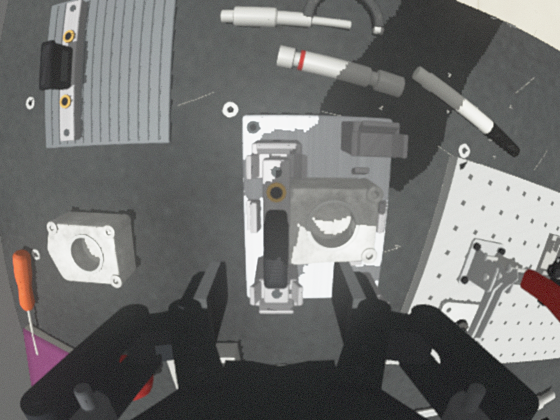

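Call:
drive_tool(increments=[-2,1,20,0,0,0,-0.2,0,0,20,0,0,0,-0.2,0,0,10,0,0,0,-0.2,0,0,5,0,0,0,-0.2,0,0,0,0,0,0,1,0,0,0,0,0,0,1,0,0,0,0,0,0,1,0,0,0,0,0,0,1])

```text
clock: 12.45
ee_pos: [0.5417, -0.1336, 0.0471]
ee_rot: [-0.203, 3.133, -0.002]
contact_force: [-0.7, -1.2, 1.4]
grip_width: 0.0133
gripper_force: 61.0
```

Call:
drive_tool(increments=[0,0,0,0,0,0,1,0,0,-5,0,0,0,1,0,0,-20,0,0,0,1,0,0,-30,0,0,0,1,0,0,-30,0,0,2.4,1])

```text
clock: 12.87
ee_pos: [0.5395, -0.1321, 0.1313]
ee_rot: [0.137, -3.136, -0.003]
contact_force: [0.8, 0.7, -1.8]
grip_width: 0.013
gripper_force: 60.5
```

Run:
```python
from h import *
go((422,-280,131,95),(422,-280,-8,95))
```

```text
turn [ 0.1 -0.2  0. ] shift [ 129.9 -137.1    0.3] rows>= 4.5
turn [0. 0. 0.] shift [  0.   0. 139.] rows>= 3.3
```

Call:
drive_tool(increments=[12,-12,0,0,0,0,1,26,-27,0,0,0,0,1,28,-30,0,0,0,0,1,28,-30,0,0,0,0,1,22,-24,10,0,0,0,1,12,-13,25,0,0,0,1,2,-2,30,0,0,0,1,0,0,30,0,0,0,1,0,0,20,0,0,0,1,0,0,12,0,0,0,1])

```text
clock: 13.7
ee_pos: [0.4217, -0.2804, 0.0018]
ee_rot: [0.137, -3.136, -0.005]
contact_force: [-1.0, -0.1, -2.4]
grip_width: 0.013
gripper_force: 60.6
```

Call:
drive_tool(increments=[0,0,4,0,0,0,1,0,0,3,0,0,0,1,0,0,2,0,0,0,1,0,0,1,0,0,0,1,0,0,1,0,0,0,1,0,0,0,0,0,0,1,0,0,0,0,0,0,1])

```text
clock: 14.28
ee_pos: [0.4239, -0.2821, -0.0064]
ee_rot: [-0.138, 3.138, -0.001]
contact_force: [-0.1, -0.6, -2.5]
grip_width: 0.0129
gripper_force: 60.6
```

Call:
drive_tool(increments=[0,0,1,0,0,0,1,0,0,1,0,0,0,1,0,0,0.5,0,0,0,1,0,0,0,0,0,0,-0.2,0,0,0,0,0,0,-0.2,0,0,0,0,0,0,-0.2,0,0,-10,0,0,0,-0.2,0,0,-30,0,0,0,-0.2,0,0,-35,0,0,0,-0.2,0,0,-35,0,0,6.6,-1])

```text
clock: 15.12
ee_pos: [0.4228, -0.2812, 0.1019]
ee_rot: [-0.046, -3.14, -0.002]
contact_force: [1.0, -0.1, 0.0]
grip_width: 0.0619
gripper_force: 0.0
```

Call:
drive_tool(increments=[0,0,-8,0,0,6.7,-1,0,0,0,0,0,6.7,-1,0,0,0,0,0,6.7,-1,0,0,0,0,0,6.7,-1,0,0,0,0,0,6.7,-1,0,0,0,0,0,6.7,-1,0,0,0,0,0,6.7,-1,0,0,0,0,0,6.7,-1,0,0,0,0,0,6.7,-1,0,0,0,0,0,6.7,-1])

```text
clock: 15.95
ee_pos: [0.4235, -0.2819, 0.1092]
ee_rot: [1.777, 2.59, -0.0]
contact_force: [-0.5, 0.4, -0.9]
grip_width: 0.0851
gripper_force: 0.0
```

Run:
```python
from h import *
p=cams.camera_params('wrist');im=cams.capture('wrist')
for q,z in [('bridge_long',.016),('bridge_short',.016),('mat',.004),('housing_next',.036)]:
    for r in models.trace('wrist',q)[:1]: print(q,round(r['confidence'],2),rect('wrist',r['mask'],z,p))
go((536.3,-100.6,112,7.4),(536.3,-100.6,0,7.4))
```

```text
bridge_long 0.79 [ 429.6 -347.2  135.7   41.7    5.1]
bridge_short 0.73 [ 423.9 -284.8  102.7   29.5    5.2]
mat 0.9 [ 425.8 -309.9  149.8  140.7    5.3]
housing_next 0.85 [ 586.7 -288.5   89.5   58.    -9.7]
turn [ 0.   0.  14.2] shift [165.3 135.2  -3.1] rows>= 5.1
turn [0. 0. 0.] shift [  0.   0. 112.] rows>= 2.7
```

Call:
drive_tool(increments=[0,0,0,0,0,7.1,-1,0,0,0,0,0,7.1,-1,16,13,0,0,0,0,-1,28,23,0,0,0,0,-1,30,25,0,0,0,0,-1,30,25,0,0,0,0,-1,30,25,0,0,0,0,-1,21,17,0,0,0,0,-1,10,7,0,0,0,0,-1,0,0,0,0,0,0,-1])

```text
clock: 17.03
ee_pos: [0.5376, -0.099, 0.1086]
ee_rot: [2.07, 2.363, 0.001]
contact_force: [0.6, -0.7, -0.5]
grip_width: 0.0851
gripper_force: 0.0
```

Run:
```python
from h import *
p=cams.camera_params('wrist');im=cams.capture('wrist');cv2.imwrite('pics/w7.png',im[:,:,::-1])
for q,z in [('housing_done',.054),('fixture',.01)]:
    for r in models.trace('wrist',q)[:2]: print(q,round(r['confidence'],2),rect('wrist',r['mask'],z,p))
F=R.from_euler('z',7.4,degrees=True)
c=np.array([[32,44,54],[32,-44,54],[-32,-44,54],[-32,44,54],[0,0,54]])
print(proj('wrist',(F.apply(c)+[536.3,-100.6,0])/1000,p).round(0).tolist())
go((536.3,-100.6,-5,7.4))
```

```text
housing_done 0.83 [535.3 -96.3  87.8  61.1 -82.1]
fixture 0.57 [ 538.7 -112.5  199.   150.5    7.1]
[[321.0, 166.0], [316.0, 277.0], [236.0, 277.0], [232.0, 166.0], [276.0, 224.0]]
turn [-0.1  0.  -0.2] shift [  1.3   0.5 113.5] rows>= 2.7
```

View pics/w7.png

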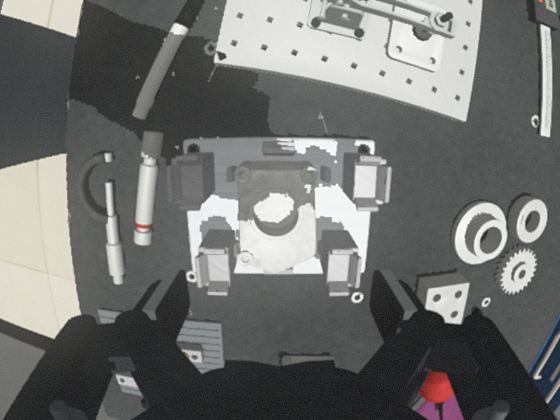

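Run:
```python
from h import *
s=bot.sense();M=R.from_rotvec(s['ee_rot'])
for uv,yy in [((188,272),1),((372,270),1)]:
    o,d=ray('wrist',uv);o=M.inv().apply(o-s['ee_pos'])*1000;d=M.inv().apply(d)
    y=42.6*np.sign(d[1]);print(uv,(o+d*(y-o[1])/d[1]).round(1),o.round(1))
im=cams.capture('wrist')
cv2.imwrite('pics/w8.png',cv2.resize(im[140:320,160:400,::-1],None,fx=3.3,fy=3.3,interpolation=cv2.INTER_CUBIC))
```

```text
(188, 272) [  5.8 -42.6 -40.6] [  74.1    0.8 -175.7]
(372, 270) [ 10.3  42.6 -47.5] [  74.1    0.8 -175.7]
```

View pics/w8.png

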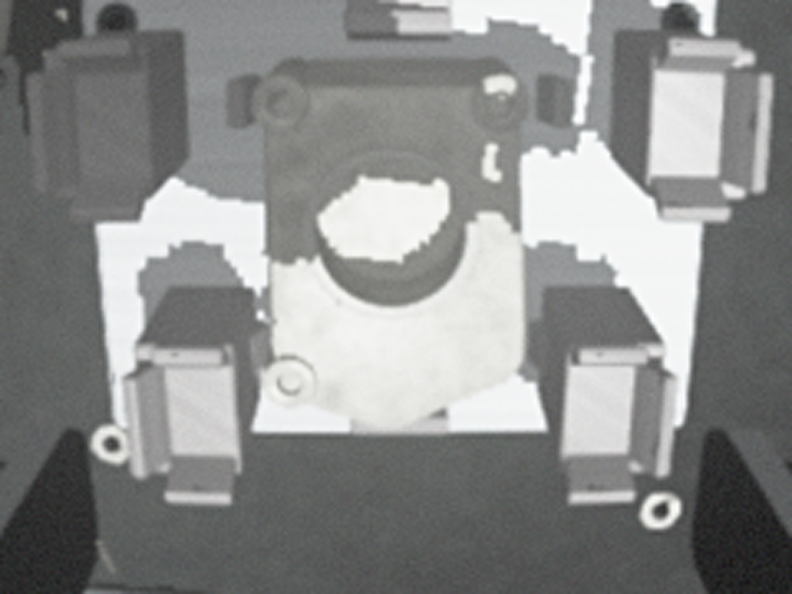

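Call:
drive_tool(increments=[0,0,30,0,0,0,-1,0,0,30,0,0,0,-1,0,0,20,0,0,0,-1,0,0,10,0,0,0,-1,0,0,5,0,0,0,-1,0,0,0,0,0,0,-1,0,0,0,0,0,0,-1])

```text
clock: 17.82
ee_pos: [0.5372, -0.1019, 0.0144]
ee_rot: [2.077, 2.356, 0.001]
contact_force: [0.7, -0.0, 1.2]
grip_width: 0.0854
gripper_force: 0.0
```

Run:
```python
from h import *
print(bot.sense()['contact_force'])
go((536.8,-100.3,-8,7.4))
```

```text
[ 0.72906991 -0.04301221  1.18043634]
turn [ 0.1  0.  -0.2] shift [ 1.7 -0.2 22.4] rows>= 0.5
```

Call:
drive_tool(increments=[1.5,0,8,0,0,0,-1,0,0,8,0,0,0,-1,0,0,6,0,0,0,-1,0,0,0,0,0,0,1,0,0,0,0,0,0,1,0,0,0,0,0,0,1,0,0,0,0,0,0,1])

```text
clock: 18.4
ee_pos: [0.5361, -0.0995, -0.008]
ee_rot: [-2.076, -2.357, 0.001]
contact_force: [-2.3, -0.2, 4.8]
grip_width: 0.0584
gripper_force: 65.4
```

Call:
drive_tool(increments=[0,0,-3,0,0,0,1,0,0,-10,0,0,0,1,0,0,-20,0,0,0,1,0,0,-30,0,0,0,1,0,0,-35,0,0,0,1,0,0,-35,0,0,0,1,0,0,-15,0,0,0,1])

```text
clock: 18.98
ee_pos: [0.5385, -0.1003, 0.1445]
ee_rot: [2.073, 2.353, 0.004]
contact_force: [0.6, -0.6, -4.7]
grip_width: 0.0581
gripper_force: 65.9
```

Run:
```python
from h import *
s=bot.sense();print(s['contact_force'],s['ee_pos'])
go((400,20,140,6.3),(395.5,278.5,140,6.3),(395.5,278.5,-16,6.3))
```

```text
[ 0.58934628 -0.58422847 -4.73271863] [ 0.53851514 -0.10026711  0.14450678]
turn [0.3 0.1 0.9] shift [ 134.7 -124.5    4.5] rows>= 4.4
turn [0. 0. 0.] shift [257.4  23.9   0. ] rows>= 6.2
turn [0. 0. 0.] shift [  0.   0. 156.] rows>= 3.7
```

Call:
drive_tool(increments=[13,-12,0,0,0,0.9,1,23,-22,0,0,0,0,1,26,-25,0,0,0,0,1,26,-25,0,0,0,0,1,25,-23,0,0,0,0,1,22,-17,0,0,0,0,1,35,3,0,0,0,0,1,37,3,0,0,0,0,1,37,3,0,0,0,0,1,37,3,0,0,0,0,1])

```text
clock: 19.82
ee_pos: [0.3933, 0.1686, 0.1402]
ee_rot: [2.096, 2.34, 0.001]
contact_force: [1.1, -0.8, -5.2]
grip_width: 0.0582
gripper_force: 66.1
```

Call:
drive_tool(increments=[37,3.5,0,0,0,0,1,35,3.5,0,0,0,0,1,25,3,0,0,0,0,1,14,2,10,0,0,0,1,0,0,25,0,0,0,1,0,0,30,0,0,0,1,0,0,15,0,0,0,1,0,0,0,0,0,0,1])

```text
clock: 20.48
ee_pos: [0.3902, 0.2772, 0.0565]
ee_rot: [-2.093, -2.339, 0.011]
contact_force: [-1.7, -0.7, -5.3]
grip_width: 0.0579
gripper_force: 66.6
```

Run:
```python
from h import *
p=cams.camera_params('wrist');im=cams.capture('wrist')
for c,z in [('wrist',.01),]:
    for r in models.trace(c,'board')[:2]: print(c,round(r['confidence'],2),rect(c,r['mask'],z,p))
s=bot.sense();print(s['grip_width'],s['ee_pos'])
go((395.5,278.5,-16,6.3))
```

```text
wrist 0.79 [393.4 314.3  87.1  47.1   7.3]
0.05837767647420452 [0.39309722 0.27845682 0.05968354]
turn [-0.1  0.   0. ] shift [-0.2  2.4 75.7] rows>= 1.8
```

Call:
drive_tool(increments=[2,3,20,0,0,0,1,0,0,20,0,0,0,1,0,0,15,0,0,0,1,0,0,8,0,0,0,1,0,0,4,0,0,0,1,0,0,3,0,0,0,1,0,0,2,0,0,0,1,0,0,1,0,0,0,1,0,0,0,0,0,0,1])

```text
clock: 21.33
ee_pos: [0.3969, 0.2813, -0.0129]
ee_rot: [2.095, 2.341, 0.002]
contact_force: [0.2, 0.2, -6.1]
grip_width: 0.0581
gripper_force: 66.6
```

Call:
drive_tool(increments=[0,0,1,0,0,0,1,0,0,1,0,0,0,1,0,0,1,0,0,0,1,0,0,0,0,0,0,1])

```text
clock: 21.67
ee_pos: [0.3967, 0.2811, -0.0159]
ee_rot: [2.095, 2.341, 0.001]
contact_force: [-0.6, -0.2, 2.1]
grip_width: 0.0582
gripper_force: 67.7
```

Call:
drive_tool(increments=[0,0,0,0,0,0,-1,0,0,0,0,0,0,-1,0,0,0,0,0,0,-1,0,0,-10,0,0,0,-1,0,0,-30,0,0,0,-1,0,0,-35,0,0,0,-1,0,0,-35,0,0,0,-1,0,0,-30,0,0,0,-1,0,0,0,0,0,0,-1])

```text
clock: 22.42
ee_pos: [0.4003, 0.2831, 0.1303]
ee_rot: [2.092, 2.338, 0.016]
contact_force: [2.1, 0.2, 1.4]
grip_width: 0.0853
gripper_force: 0.0
```

Run:
```python
from h import *
p=cams.camera_params('wrist');im=cams.capture('wrist');cv2.imwrite('pics/w9.png',im[:,:,::-1])
cams.capture('top')
for q,z in [('board',.01),('housing_done',.046)]:
    for r in models.trace('wrist',q)[:1]: print(q,round(r['confidence'],2),rect('wrist',r['mask'],z,p))
    for r in models.trace('top',q)[:2]: print(q,round(r['confidence'],2),rect('top',r['mask'],z))
go((410,0,125,5),(590,-310,125,5))
```

```text
board 0.97 [397.3 283.1 111.3  87.8 -82.6]
board 0.98 [396.1 262.6  93.2  87.3   1.4]
board 0.74 [ 359.5 -135.9  133.8   46.7  -85. ]
housing_done 0.71 [395.7 284.4  87.2  60.6 -82.8]
housing_done 0.8 [393.5 265.4  73.6  65.2 -83.6]
turn [-0.1  0.1  1.3] shift [-280.7   -9.8   -2.6] rows>= 6.7
turn [0. 0. 0.] shift [-324.5  152.3    0. ] rows>= 8.6
```

View pics/w9.png

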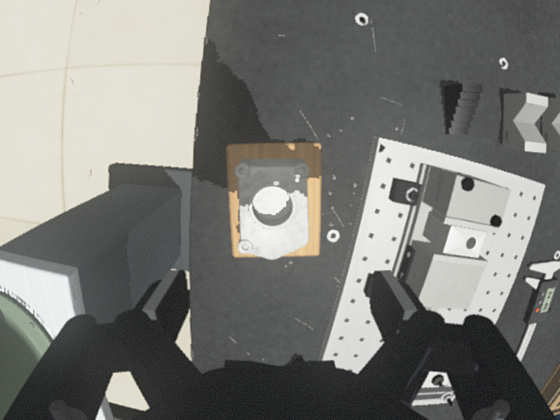

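Call:
drive_tool(increments=[-15,0,0,0,0,1.3,-1,-30,-1,0,0,0,0,-1,-37,-1.5,0,0,0,0,-1,-37,-1.5,0,0,0,0,-1,-37,-1.5,0,0,0,0,-1,-37,-1.5,0,0,0,0,-1,-37,-1.5,0,0,0,0,-1,-37,0,0,0,0,0,-1,-36,8,0,0,0,0,-1,-34,15,0,0,0,0,-1])

```text
clock: 23.55
ee_pos: [0.4384, -0.0549, 0.1224]
ee_rot: [-2.121, -2.313, 0.003]
contact_force: [1.2, 1.1, 0.7]
grip_width: 0.0854
gripper_force: 0.0
```

Call:
drive_tool(increments=[-34,16,0,0,0,0,-1,-34,16,0,0,0,0,-1,-34,16,0,0,0,0,-1,-34,16,0,0,0,0,-1,-34,16,0,0,0,0,-1,-30,15,0,0,0,0,-1,-20,12,0,0,0,0,-1,-10,10,0,0,0,0,-1,0,0,0,0,0,0,-1])

```text
clock: 24.3
ee_pos: [0.5783, -0.2745, 0.1214]
ee_rot: [-2.123, -2.314, 0.001]
contact_force: [0.3, -0.3, -0.1]
grip_width: 0.085
gripper_force: 0.0
```

Run:
```python
from h import *
p=cams.camera_params('wrist');im=cams.capture('wrist');cv2.imwrite('pics/w10.png',cv2.resize(im[100:300,160:420,::-1],None,fx=3,fy=3))
for r in models.trace('wrist','housing_next')[:1]: print(round(r['confidence'],2),rect('wrist',r['mask'],.036,p))
F=R.from_euler('z',5.,degrees=True)
c=np.array([[32,44,36],[32,-44,36],[-32,-44,36],[-32,44,36],[0,0,36]])
print(((proj('wrist',(F.apply(c)+[590,-312,0])/1000,p)-[160,100])*3).round(0).tolist())
print(bot.sense()['ee_pos']);go((590,-312,125,5))
```

```text
0.8 [ 598.3 -306.2   89.9   61.3  -84.6]
[[500.0, 315.0], [486.0, 590.0], [279.0, 590.0], [270.0, 315.0], [384.0, 461.0]]
[ 0.57641331 -0.27170114  0.12168317]
turn [-0.2 -0.1  0. ] shift [-41.3  10.   -3.3] rows>= 1.0
```

View pics/w10.png

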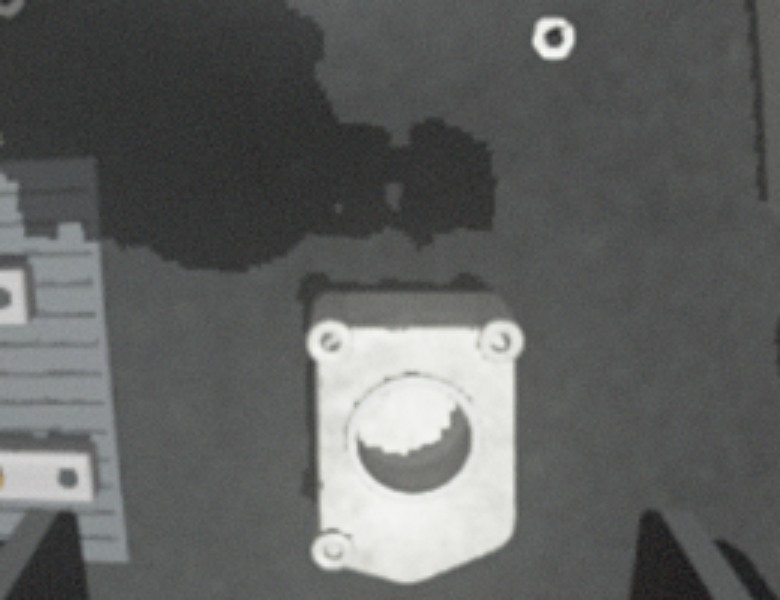

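Run:
```python
from h import *
go((597.5,-311,122,5.4),(597.5,-311,-25,5.4))
```

```text
turn [-0.2 -0.1 -0.4] shift [-41.1  17.3  -0.3] rows>= 1.1
turn [0. 0. 0.] shift [  0.   0. 147.] rows>= 3.5
```

Call:
drive_tool(increments=[-15,7,0,0,0,-0.4,-1,-18,7,0,0,0,0,-1,-8,3,20,0,0,0,-1,0,0,25,0,0,0,-1,0,0,25,0,0,0,-1,0,0,15,0,0,0,-1,0,0,0,0,0,0,-1,0,0,0,0,0,0,-1])

```text
clock: 25.07
ee_pos: [0.5967, -0.3098, 0.0376]
ee_rot: [-2.11, -2.323, 0.001]
contact_force: [-0.4, 0.3, 0.8]
grip_width: 0.0852
gripper_force: 0.0
```

Run:
```python
from h import *
p=cams.camera_params('wrist');im=cams.capture('wrist')
for r in models.trace('wrist','housing_next')[:1]: print(round(r['confidence'],2),rect('wrist',r['mask'],.036,p))
go((597.5,-311,-25,5.4))
```

```text
0.97 [ 598.2 -307.4   88.4   60.8  -84.3]
turn [0.1 0.  0.1] shift [ 0.4 -1.2 64.9] rows>= 1.6
```

Call:
drive_tool(increments=[0,0,25,0,0,0,-1,0,0,20,0,0,0,-1,0,0,12,0,0,0,-1,0,0,6,0,0,0,-1,0,0,0,0,0,0,1,0,0,0,0,0,0,1,0,0,0,0,0,0,1,0,0,0,0,0,0,1])

```text
clock: 25.83
ee_pos: [0.5994, -0.3122, -0.0224]
ee_rot: [2.112, 2.322, 0.001]
contact_force: [-0.5, 0.6, 5.0]
grip_width: 0.0579
gripper_force: 65.9
```

Run:
```python
from h import *
p=cams.camera_params('wrist');im=cams.capture('wrist')
for r in models.trace('wrist','housing_next')[:1]: print(round(r['confidence'],2),rect('wrist',r['mask'],.036,p))
s=bot.sense();print(s['ee_pos'],s['contact_force'],yaw(),s['grip_width'])
# visible front (+y) top edge of housing in the wrist image
cv2.imwrite('pics/w11.png',cv2.resize(im[120:300,170:390,::-1],None,fx=3.5,fy=3.3,interpolation=cv2.INTER_CUBIC))
```

```text
0.92 [ 598.1 -304.6   85.2   60.6  -84.6]
[ 0.59932532 -0.31216625 -0.02251677] [0.53386193 0.12700461 6.72500278] 5.446423506206799 0.057680843142452747
```

View pics/w11.png

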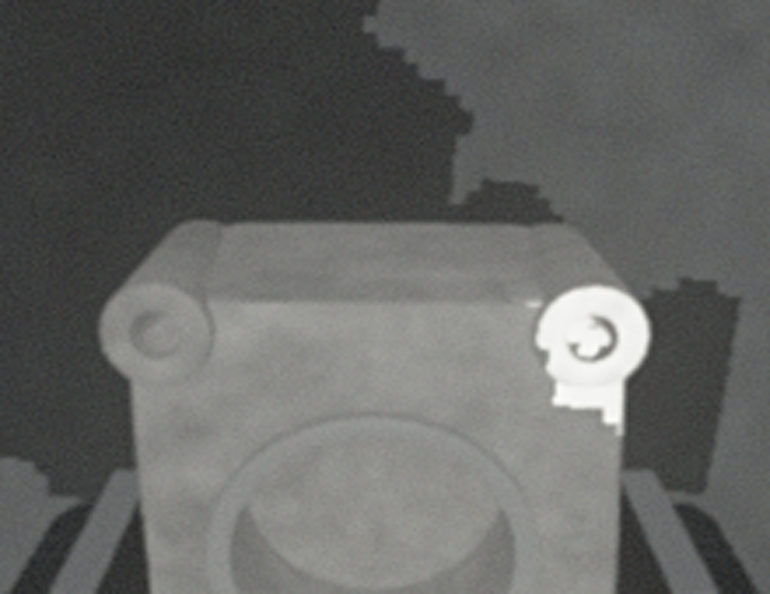

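Run:
```python
from h import *
s=bot.sense();M=R.from_rotvec(s['ee_rot'])
for n,uv,z in [('facetop',(277.7,210.9),.036),('facebot',(277.7,187.3),0),('bossfrontL',(215,206.4),.036),('bossfrontR',(340,206.4),.036),('bossL',(198.6,220),.036),('bossR',(355.7,222),.036),('bosscL',(170+157/3.5,120+335/3.3),.036),('bosscR',(170+593/3.5,120+338/3.3),.036)]:
    w=np.r_[at('wrist',uv,z),z];print(n,(M.inv().apply(w-s['ee_pos'])*1000).round(1),(w*1000).round(1))
```

```text
facetop [ 41.    0.2 -58.6] [ 595.5 -271.3   36. ]
facebot [ 42.6  -0.  -22.6] [ 595.2 -269.7    0. ]
bossfrontL [ 42.8 -23.5 -58.6] [ 571.7 -271.7   36. ]
bossfrontR [ 42.8  23.7 -58.5] [ 618.7 -267.2   36. ]
bossL [ 37.4 -30.3 -58.6] [ 565.5 -277.7   36. ]
bossR [ 36.6  30.2 -58.5] [ 625.8 -272.8   36. ]
bosscL [ 36.8 -23.9 -58.6] [ 571.9 -277.7   36. ]
bosscR [ 36.4  23.8 -58.5] [ 619.4 -273.5   36. ]
```

Run:
```python
from h import *
s=bot.sense();M=R.from_rotvec(s['ee_rot'])
g=np.radians(7.4);ty=np.array([np.cos(g),np.sin(g),0]);tz=np.array([0,0,-1.]);T=R.from_matrix(np.c_[np.cross(ty,tz),ty,tz])
for uv in [(160+282/3.3,140+100/3.3),(160+498/3.3,140+100/3.3)]:
    o,d=ray('wrist',uv);o=T.apply(M.inv().apply(o-s['ee_pos']))*1000+[537.2,-101.9,109];d=T.apply(M.inv().apply(d))
    w=o+d*(54-o[2])/d[2];print(w.round(1),T.inv().apply(w-[536.1,-99.5,-8]).round(1), T.inv().apply(w-[536.3,-100.6,0]).round(1))
```

```text
[508.8 -66.1  54. ] [ 36.6 -22.8 -62. ] [ 37.8 -22.8 -54. ]
[555.4 -60.   54. ] [ 36.7  24.2 -62. ] [ 37.8  24.1 -54. ]
```

Call:
drive_tool(increments=[0,0,-4,0,0,0,1,0,0,-15,0,0,0,1,0,0,-30,0,0,0,1,0,0,-35,0,0,0,1,0,0,-28,0,0,-2,1,0,0,-12,0,0,0,1,0,0,0,0,0,0,1])

```text
clock: 26.52
ee_pos: [0.6001, -0.3127, 0.1029]
ee_rot: [2.07, 2.356, 0.001]
contact_force: [1.2, -0.4, -5.3]
grip_width: 0.0578
gripper_force: 66.0
```

Run:
```python
from h import *
s=bot.sense();print(s['contact_force'],s['ee_pos'],s['grip_width'])
go((536.3,-99.8,102,7.4))
```

```text
[ 1.17774558 -0.40412171 -5.25992271] [ 0.60009949 -0.31272925  0.10285667] 0.057751476507235895
turn [ 0.2  0.2 -0. ] shift [219.4 -35.8   0.9] rows>= 5.3
```

Call:
drive_tool(increments=[15,-2.5,0,0,0,0,1,30,-5,0,0,0,0,1,36,-6,0,0,0,0,1,36,-6,0,0,0,0,1,36,-6,0,0,0,0,1,32,-5,0,0,0,0,1,20,-3,0,0,0,0,1,10,-2,0,0,0,0,1,4,0,0,0,0,0,1,0,0,0,0,0,0,1])

```text
clock: 27.35
ee_pos: [0.5339, -0.0984, 0.0984]
ee_rot: [-2.071, -2.36, 0.002]
contact_force: [0.2, -0.1, -5.4]
grip_width: 0.0578
gripper_force: 66.0
```

Call:
drive_tool(increments=[0,0,15,0,0,0,1,0,0,20,0,0,0,1,0,0,20,0,0,0,1,0,0,10,0,0,0,1,0,0,5,0,0,0,1,0,0,0,0,0,0,1,0,0,0,0,0,0,1,0,0,0,0,0,0,1,0,0,0,0,0,0,1])

```text
clock: 28.1
ee_pos: [0.5357, -0.0994, 0.0307]
ee_rot: [2.071, 2.359, 0.001]
contact_force: [0.1, -0.2, -5.1]
grip_width: 0.0573
gripper_force: 66.0
```

Run:
```python
from h import *
s=bot.sense();print(s['contact_force'],s['ee_pos'],s['grip_width'])
go((536.3,-99.8,12,7.4))
```

```text
[ 0.0892773  -0.17216698 -5.14018822] [ 0.5357117  -0.09936939  0.03065543] 0.05728564917435587
turn [0.1 0.1 0. ] shift [-0.5  0.5 18.7] rows>= 0.4
```

Call:
drive_tool(increments=[-0.5,0.5,8,0,0,0,1,0,0,8,0,0,0,1,0,0,5,0,0,0,1,0,0,2,0,0,0,1,0,0,2,0,0,0,1,0,0,0,0,0,0,1])

```text
clock: 28.6
ee_pos: [0.5348, -0.0992, 0.004]
ee_rot: [-2.072, -2.36, 0.001]
contact_force: [0.5, -0.7, -5.2]
grip_width: 0.0575
gripper_force: 66.0
```

Call:
drive_tool(increments=[0,0,1.5,0,0,0,1,0,0,1.5,0,0,0,1,0,0,0,0,0,0,1])

```text
clock: 28.85
ee_pos: [0.5352, -0.0994, 0.0015]
ee_rot: [2.073, 2.361, -0.0]
contact_force: [-0.2, -0.0, -5.5]
grip_width: 0.0578
gripper_force: 66.0
```

Call:
drive_tool(increments=[0,0,2,0,0,0,1,0,0,2,0,0,0,1,0,0,1,0,0,0,1,0,0,0.7,0,0,0,1,0,0,0.7,0,0,0,1,0,0,0,0,0,0,1])

```text
clock: 29.35
ee_pos: [0.5351, -0.0993, -0.0045]
ee_rot: [-2.073, -2.361, 0.0]
contact_force: [-1.7, 0.3, -0.5]
grip_width: 0.0576
gripper_force: 66.6
```

Touching the nest floor. A last millimetre, release, lift and check.

Call:
drive_tool(increments=[0,0,0.8,0,0,0,1,0,0,0,0,0,0,-1,0,0,0,0,0,0,-1,0,0,0,0,0,0,-1,0,0,0,0,0,0,-1,0,0,-10,0,0,0,-1,0,0,-30,0,0,0,-1,0,0,-35,0,0,0,-1,0,0,-35,0,0,0,-1,0,0,0,0,0,0,-1])

```text
clock: 30.18
ee_pos: [0.54, -0.1008, 0.1118]
ee_rot: [2.066, 2.353, 0.007]
contact_force: [1.3, 0.2, -0.4]
grip_width: 0.0853
gripper_force: 0.0
```

Run:
```python
from h import *
s=bot.sense();print(s['ee_pos'])
p=cams.camera_params('wrist');im=cams.capture('wrist')
cv2.imwrite('pics/w12.png',cv2.resize(im[140:320,160:400,::-1],None,fx=3.3,fy=3.3,interpolation=cv2.INTER_CUBIC))
for r in models.trace('wrist','housing_next')[:1]: print(round(r['confidence'],2),rect('wrist',r['mask'],.054,p))
go((423.5,-281.5,110,95),(423.5,-281.5,-8,95))
```

```text
[ 0.53996143 -0.10083844  0.11179351]
0.7 [534.5 -95.5  87.3  61.7 -82.8]
turn [  0.1   0.3 -87.6] shift [ 128.9 -171.    -3.2] rows>= 5.1
turn [0. 0. 0.] shift [  0.   0. 118.] rows>= 2.8
```

View pics/w12.png

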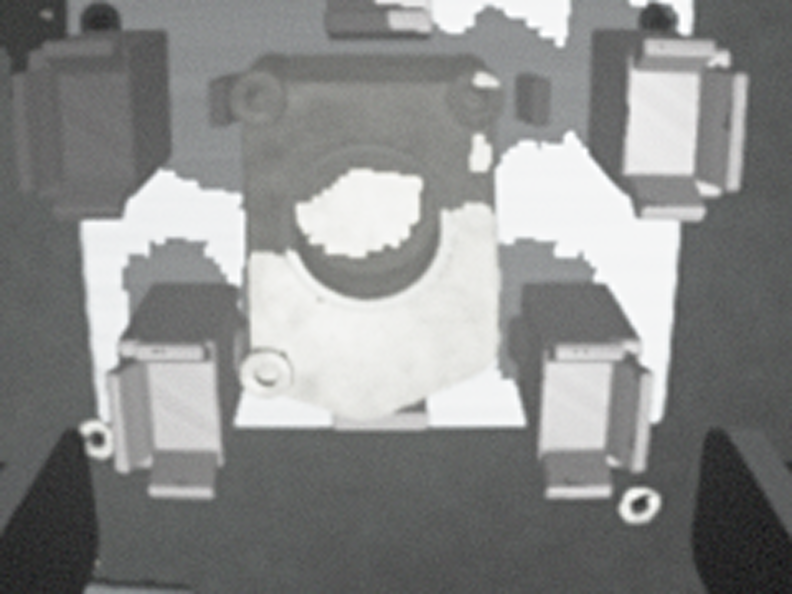

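Call:
drive_tool(increments=[0,0,0,0,0,-7,-0.2,0,0,0,0,0,-7,-0.2,0,0,0,0,0,-7,-0.2,0,0,0,0,0,-7,-0.2,0,0,0,0,0,-7,-0.2,0,0,0,0,0,-7,-0.2,0,0,0,0,0,-7,-0.2,0,0,0,0,0,-7,-0.2,0,0,0,0,0,-7,-0.2,0,0,0,0,0,-7,-0.2])

```text
clock: 31.12
ee_pos: [0.534, -0.099, 0.103]
ee_rot: [-0.334, -3.121, -0.001]
contact_force: [-0.0, -0.8, -0.6]
grip_width: 0.0513
gripper_force: 0.0
```

Call:
drive_tool(increments=[0,0,0,0,0,-7,-0.2,0,0,0,0,0,-7,-0.2,0,0,0,0,0,-3.6,-0.2,12,-16,0,0,0,0,-0.2,26,-34,0,0,0,0,-0.2,27,-35,0,0,0,0,-0.2,27,-35,0,0,0,0,-0.2,22,-30,0,0,0,0,-0.2,12,-16,0,0,0,0,-0.2,3,-5,0,0,0,0,-0.2])

```text
clock: 31.95
ee_pos: [0.4225, -0.2778, 0.1033]
ee_rot: [0.131, -3.137, -0.001]
contact_force: [0.4, -0.1, -0.3]
grip_width: 0.0512
gripper_force: 0.0
```

Call:
drive_tool(increments=[0,0,20,0,0,0,-0.2,0,0,20,0,0,0,-0.2,0,0,0,0,0,0,-0.2,0,0,0,0,0,0,-0.2])

```text
clock: 32.28
ee_pos: [0.424, -0.274, 0.0631]
ee_rot: [0.139, -3.136, -0.005]
contact_force: [0.8, -0.1, 0.1]
grip_width: 0.051
gripper_force: 0.0
```

Run:
```python
from h import *
s=bot.sense();print(s['ee_pos'])
p=cams.camera_params('wrist');im=cams.capture('wrist')
for q in ['bridge_short','bridge_long']:
  for r in models.trace('wrist',q)[:1]: print(q,round(r['confidence'],2),rect('wrist',r['mask'],.016,p))
go((423.7,-282,-9,95))
```

```text
[ 0.42395957 -0.27400679  0.06308879]
bridge_short 0.91 [ 422.7 -281.5  103.6   19.5    5.2]
bridge_long 0.83 [ 423.5 -346.   124.5   32.1    4.8]
turn [-0.   0.   0.1] shift [ 2.7 -6.1 74.1] rows>= 1.8
```

Call:
drive_tool(increments=[3,-6,25,0,0,0,-0.2,0,0,25,0,0,0,-0.2,0,0,15,0,0,0,-0.2,0,0,9,0,0,0,-0.2,0,0,0,0,0,0,-0.2,0,0,0,0,0,0,1,0,0,0,0,0,0,1,0,0,0,0,0,0,1,0,0,0,0,0,0,1])

```text
clock: 33.18
ee_pos: [0.4237, -0.2827, -0.0083]
ee_rot: [-0.138, 3.137, -0.002]
contact_force: [-0.5, 1.4, 5.6]
grip_width: 0.0129
gripper_force: 59.6
```

Run:
```python
from h import *
s=bot.sense();print(s['ee_pos'])
p=cams.camera_params('wrist');im=cams.capture('wrist')
s=bot.sense();M=R.from_rotvec(s['ee_rot']);print(s['ee_pos'],yaw())
for r in models.trace('wrist','bridge_short')[:1]:
    print(round(r['confidence'],2),rect('wrist',r['mask'],.016,p))
    v,u=np.where(r['mask']);print(u.min(),u.max(),v.min(),v.max())
    k=v.argmin();w=np.r_[at('wrist',(np.median(u[v<v.min()+4]),v.min()),.016,p),.016];print('front end in tool',M.inv().apply(w-s['ee_pos'])*1000)
```

```text
[ 0.42367659 -0.28268584 -0.00825405]
[ 0.42368124 -0.28268221 -0.00824228] 95.05082961396342
0.65 [ 423.  -281.8  105.2   18.3    5.2]
260 298 163 345
front end in tool [ 53.16829522   0.17757312 -24.34950785]
```

Call:
drive_tool(increments=[0,0,-5,0,0,0,1,0,0,-20,0,0,0,1,0,0,-35,0,0,0,1,0,0,-40,0,0,0,1,0,0,-28,0,0,-2.4,1,0,0,-12,0,0,0,1,0,0,0,0,0,0,1])

```text
clock: 33.87
ee_pos: [0.4244, -0.2837, 0.1341]
ee_rot: [-0.203, 3.131, -0.007]
contact_force: [0.5, -0.3, -2.7]
grip_width: 0.013
gripper_force: 59.0
```

Run:
```python
from h import *
s=bot.sense();print(s['contact_force'])
go((541.3,-133.7,130,97.4),(541.3,-133.7,70,97.4))
```

```text
[ 0.50396262 -0.28353046 -2.72022982]
turn [-0.3  0.2  0. ] shift [-135.3  133.7    4.1] rows>= 4.6
turn [0. 0. 0.] shift [ 0.  0. 60.] rows>= 1.4
```

Call:
drive_tool(increments=[-12,12,0,0,0,0,1,-26,25,0,0,0,0,1,-28,28,0,0,0,0,1,-28,28,0,0,0,0,1,-22,22,0,0,0,0,1,-13,13,0,0,0,0,1,-6,6,0,0,0,0,1,0,0,15,0,0,0,1,0,0,20,0,0,0,1,0,0,20,0,0,0,1])

```text
clock: 34.7
ee_pos: [0.5384, -0.1318, 0.074]
ee_rot: [0.204, -3.134, 0.0]
contact_force: [-0.2, 0.2, -2.4]
grip_width: 0.0131
gripper_force: 59.0
```

Call:
drive_tool(increments=[0,0,5,0,0,0,1,0,0,0,0,0,0,1,0,0,0,0,0,0,1,0,0,0,0,0,0,1])

```text
clock: 35.03
ee_pos: [0.5396, -0.1323, 0.0712]
ee_rot: [-0.203, 3.134, -0.001]
contact_force: [0.0, -0.7, -3.0]
grip_width: 0.013
gripper_force: 58.8
```

Run:
```python
from h import *
s=bot.sense();print(s['contact_force'],s['ee_pos'],s['grip_width'],yaw())
go((541.3,-133.7,60,97.4))
```

```text
[ 0.02754493 -0.68897359 -2.97228841] [ 0.53962907 -0.13231327  0.0712416 ] 0.012965301970097546 97.40772569563134
turn [-0.   0.1  0. ] shift [-1.5 -1.6 11.2] rows>= 0.3
```

Call:
drive_tool(increments=[-1.5,-1.6,4,0,0,0,1,0,0,4,0,0,0,1,0,0,2,0,0,0,1,0,0,2,0,0,0,1,0,0,2,0,0,0,1,0,0,2,0,0,0,1,0,0,2,0,0,0,1,0,0,0,0,0,0,1])

```text
clock: 35.7
ee_pos: [0.5405, -0.1329, 0.0519]
ee_rot: [0.204, -3.134, -0.0]
contact_force: [-0.7, 0.6, -2.7]
grip_width: 0.0131
gripper_force: 58.8
```

Call:
drive_tool(increments=[0,0,1,0,0,0,1,0,0,1,0,0,0,1,0,0,1,0,0,0,1,0,0,1,0,0,0,1,0,0,1,0,0,0,1,0,0,0,0,0,0,1])

```text
clock: 36.2
ee_pos: [0.5407, -0.133, 0.0472]
ee_rot: [0.204, -3.135, -0.0]
contact_force: [-0.3, 0.2, -2.4]
grip_width: 0.0128
gripper_force: 58.8
```

Call:
drive_tool(increments=[0,0,0.7,0,0,0,1,0,0,0.7,0,0,0,1,0,0,0,0,0,0,1])

```text
clock: 36.45
ee_pos: [0.5408, -0.1331, 0.0468]
ee_rot: [-0.204, 3.135, -0.0]
contact_force: [-2.6, 0.9, 4.2]
grip_width: 0.013
gripper_force: 60.0
```

Call:
drive_tool(increments=[0,0,0,0,0,0,-0.2,0,0,0,0,0,0,-0.2,0,0,0,0,0,0,-0.2,0,0,-10,0,0,0,-0.2,0,0,-30,0,0,0,-0.2,0,0,-25,0,0,2.4,-0.2,0,0,0,0,0,0,-0.2])

```text
clock: 37.03
ee_pos: [0.5444, -0.1344, 0.1165]
ee_rot: [-0.136, 3.131, -0.005]
contact_force: [1.5, -0.1, 0.4]
grip_width: 0.051
gripper_force: 0.0
```

Run:
```python
from h import *
p=cams.camera_params('wrist');im=cams.capture('wrist')
for q,z in [('bridge_short',.071),('bridge_long',.016)]:
  for r in models.trace('wrist',q)[:1]: print(q,round(r['confidence'],2),rect('wrist',r['mask'],z,p))
go((428.2,-342.3,110,95))
```

```text
bridge_short 0.56 [ 540.1 -131.9  103.7   19.2    7.4]
bridge_long 0.62 [ 430.1 -349.9  135.1   50.9    4.4]
turn [-0.   0.   0.1] shift [ 130.6 -198.5    1.4] rows>= 5.7
```

Call:
drive_tool(increments=[12,-18,0,0,0,0,-0.2,22,-34,0,0,0,0,-0.2,23,-35,0,0,0,0,-0.2,23,-35,0,0,0,0,-0.2,22,-34,0,0,0,0,-0.2,16,-24,0,0,0,0,-0.2,9,-13,10,0,0,0,-0.2,4,-5,20,0,0,0,-0.2,0,0,15,0,0,0,-0.2,0,0,0,0,0,0,-0.2])

```text
clock: 38.02
ee_pos: [0.4249, -0.3395, 0.062]
ee_rot: [0.136, -3.134, -0.009]
contact_force: [0.1, 1.1, -0.3]
grip_width: 0.0516
gripper_force: 0.0
```

Run:
```python
from h import *
p=cams.camera_params('wrist');im=cams.capture('wrist')
for q,z in [('bridge_long',.016)]:
  for r in models.trace('wrist',q)[:1]: print(q,round(r['confidence'],2),rect('wrist',r['mask'],z,p))
go((428.2,-342.3,-9,95))
```

```text
bridge_long 0.83 [ 428.6 -341.5  135.6   19.1    5. ]
turn [ 0.2 -0.1  0. ] shift [-1.1 -2.  73.9] rows>= 1.8
```

Call:
drive_tool(increments=[-1,-2,25,0,0,0,-0.2,0,0,25,0,0,0,-0.2,0,0,15,0,0,0,-0.2,0,0,8.5,0,0,0,-0.2,0,0,0,0,0,0,-0.2,0,0,0,0,0,0,1,0,0,0,0,0,0,1,0,0,0,0,0,0,1,0,0,0,0,0,0,1])

```text
clock: 38.87
ee_pos: [0.4301, -0.3441, -0.0061]
ee_rot: [-0.138, 3.137, -0.003]
contact_force: [0.3, 0.5, 4.9]
grip_width: 0.0127
gripper_force: 59.6
```

Run:
```python
from h import *
p=cams.camera_params('wrist');im=cams.capture('wrist')
s=bot.sense();M=R.from_rotvec(s['ee_rot']);print(s['ee_pos'],s['contact_force'],yaw(),s['grip_width'])
for r in models.trace('wrist','bridge_long')[:1]:
    print(round(r['confidence'],2),rect('wrist',r['mask'],.016,p))
    v,u=np.where(r['mask']);w=np.r_[at('wrist',(np.median(u[v<v.min()+4]),v.min()),.016,p),.016];print('front end in tool',M.inv().apply(w-s['ee_pos'])*1000)
```

```text
[ 0.4301031  -0.3441134  -0.00611843] [0.03669128 2.46061233 6.43159817] 95.0498820605357 0.013154349844901199
0.81 [ 429.2 -343.2  135.6   19.1    5.1]
front end in tool [ 68.59422775   0.67964391 -22.24865604]
```

Call:
drive_tool(increments=[0,0,-5,0,0,0,1,0,0,-20,0,0,0,1,0,0,-35,0,0,0,1,0,0,-40,0,0,0,1,0,0,-28,0,0,-2.4,1,0,0,-12,0,0,0,1,0,0,0,0,0,0,1])

```text
clock: 39.55
ee_pos: [0.4307, -0.3451, 0.1362]
ee_rot: [-0.203, 3.131, -0.008]
contact_force: [0.4, 0.4, -2.4]
grip_width: 0.0129
gripper_force: 59.0
```

Run:
```python
from h import *
s=bot.sense();print(s['contact_force'])
go((532.6,-67,135,97.4),(532.6,-67,72,97.4))
```

```text
[ 0.42152828  0.40218097 -2.40056078]
turn [-0.3  0.2  0. ] shift [-136.9  262.7    1.2] rows>= 7.1
turn [0. 0. 0.] shift [ 0.  0. 63.] rows>= 1.5
```

Call:
drive_tool(increments=[-8,16,0,0,0,0,1,-16,30,0,0,0,0,1,-18,34,0,0,0,0,1,-18,35,0,0,0,0,1,-18,35,0,0,0,0,1,-18,35,0,0,0,0,1,-17,33,0,0,0,0,1,-13,25,0,0,0,0,1,-8,13,0,0,0,0,1,-3,6,0,0,0,0,1])

```text
clock: 40.38
ee_pos: [0.5303, -0.0631, 0.1308]
ee_rot: [0.209, -3.132, -0.002]
contact_force: [-0.0, 0.0, -2.4]
grip_width: 0.0129
gripper_force: 59.1
```

Call:
drive_tool(increments=[0,0,15,0,0,0,1,0,0,20,0,0,0,1,0,0,20,0,0,0,1,0,0,5,0,0,0,1,0,0,0,0,0,0,1,0,0,0,0,0,0,1,0,0,0,0,0,0,1])

```text
clock: 40.97
ee_pos: [0.5316, -0.0664, 0.0733]
ee_rot: [-0.203, 3.134, -0.001]
contact_force: [0.3, 0.6, -3.2]
grip_width: 0.0131
gripper_force: 59.1
```

Run:
```python
from h import *
s=bot.sense();print(s['contact_force'],s['ee_pos'],s['grip_width'],yaw())
go((532.6,-67,62,97.4))
```

```text
[ 0.25174197  0.56738172 -3.23645494] [ 0.53163191 -0.06643011  0.07332459] 0.013084116398769514 97.39920424232476
turn [-0.   0.1 -0. ] shift [-0.9 -0.7 11.3] rows>= 0.3
```

Call:
drive_tool(increments=[-0.9,-0.7,4,0,0,0,1,0,0,4,0,0,0,1,0,0,3,0,0,0,1,0,0,2,0,0,0,1,0,0,2,0,0,0,1,0,0,2,0,0,0,1,0,0,2,0,0,0,1,0,0,0,0,0,0,1])

```text
clock: 41.63
ee_pos: [0.5317, -0.0663, 0.053]
ee_rot: [0.204, -3.134, -0.0]
contact_force: [0.2, -0.2, -3.0]
grip_width: 0.0131
gripper_force: 59.1
```

Call:
drive_tool(increments=[0,0,1,0,0,0,1,0,0,1,0,0,0,1,0,0,1,0,0,0,1,0,0,0.7,0,0,0,1,0,0,0.7,0,0,0,1,0,0,0,0,0,0,1])

```text
clock: 42.13
ee_pos: [0.532, -0.0664, 0.049]
ee_rot: [-0.204, 3.135, -0.0]
contact_force: [0.2, 0.2, -2.2]
grip_width: 0.0127
gripper_force: 59.2
```

Expected seat height is about 48.9; press slightly, release and lift.

Call:
drive_tool(increments=[0,0,0.7,0,0,0,1,0,0,0.7,0,0,0,1,0,0,0,0,0,0,1])

```text
clock: 42.38
ee_pos: [0.5321, -0.0664, 0.0489]
ee_rot: [-0.204, 3.134, -0.0]
contact_force: [-3.7, 1.3, 8.5]
grip_width: 0.0127
gripper_force: 60.7
```

Call:
drive_tool(increments=[0,0,0,0,0,0,-0.2,0,0,0,0,0,0,-0.2,0,0,0,0,0,0,-0.2,0,0,-10,0,0,0,-0.2,0,0,-30,0,0,0,-0.2,0,0,-30,0,0,0,-0.2,0,0,-30,0,0,0,-0.2,0,0,-15,0,0,0,-0.2,0,0,0,0,0,0,-0.2,0,0,0,0,0,0,-0.2])

```text
clock: 43.22
ee_pos: [0.5329, -0.0666, 0.164]
ee_rot: [-0.204, 3.132, -0.001]
contact_force: [-0.7, 0.1, -0.3]
grip_width: 0.0511
gripper_force: 0.0
```

Run:
```python
from h import *
p=cams.camera_params('wrist');im=cams.capture('wrist')
for q,z in [('bridge_short',.071),('bridge_long',.071),('housing_next',.054),('micrometer',.01),('plug_gauge',.009)]:
  for r in models.trace('wrist',q)[:1]: print(q,round(r['confidence'],2),rect('wrist',r['mask'],z,p))
sc=cams.capture('scene')
for q in ['bridge_long','bridge_short']:
  for r in models.trace('scene',q)[:1]: print(q,r['rect'])
a=cv2.resize(sc[170:290,250:410,::-1],(560,420),interpolation=cv2.INTER_CUBIC)
cv2.imwrite('pics/z.png',cv2.resize(np.hstack([a,im[:,:,::-1]]),(800,300)))
```

```text
bridge_short 0.95 [ 540.5 -134.5  104.    29.3    8. ]
bridge_long 0.62 [530.7 -65.6 134.5  18.8   7.5]
housing_next 0.7 [532.  -99.9  64.7  51.1   7.5]
micrometer 0.8 [ 362.6 -135.5  134.    43.   -83.6]
plug_gauge 0.95 [415.4 -97.8 106.4  17.7  85.4]
bridge_long [292.4, 200.0, 335.4, 238.6]
bridge_short [316.4, 220.5, 348.8, 253.7]
```

View pics/z.png

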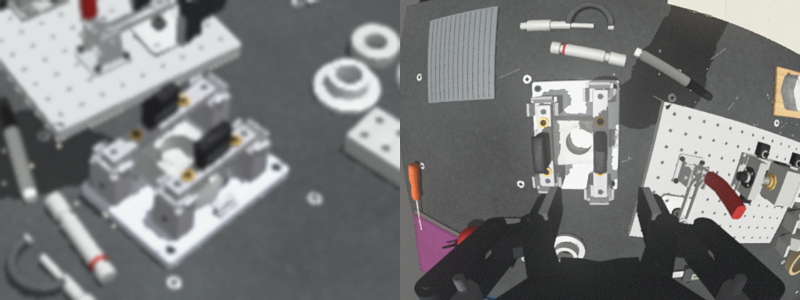

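Both bridges sit in their saddles over the next housing, in the same places as at the start. The micrometer and plug gauge are unmoved. The robot is clear of everything, so I hand the job in.

```bash
python3 -c "
from plant import bot
print(bot.finish_job())"
```

```text
the job is handed in; nothing more can be done
None
```

The job is handed in, with no verdict returned: by my last camera checks the next housing is in the nest, both bridges are back in their own saddles, the measured housing is on the board, and the micrometer and plug gauge are unmoved.

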